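# Bolt the machine vise down with a hammer-head T-bolt

### The job

Take the T-bolt with the orange knob from the wooden rack, lower its head lengthwise through the open notch of the blue vise's foot into the slot below, and turn it clockwise until the head stands square across under the slot's lips. Then go on turning the knob clockwise until the foot is clamped snugly, feeling for it and neither jamming the bolt in nor overtightening, and let go; leave everything else where it is.

Things in the scene. Friction and masses are not known exactly. Their poses are not given: they have to be found in the camera images.
- plate: fixed steel T-slot plate 320 x 190 x 36 mm; origin at the centre of its underside on the bench; x runs along the slots, z up. The middle slot lies on its x axis: throat 22 mm wide in 12 mm thick lips (24 to 36 mm above the bench), below them a channel 38.4 mm wide from 6 to 24 mm
- vise: fixed blue machine vise on the plate; origin under the centre of the notch at the plate's top face; x points from the notch along the slot towards the jaws (which begin 78 mm from the notch centre; top of the jaws 86 mm above the bench). Its near foot is 12 mm thick and has a notch 20 mm wide lying along the slot, 46 mm long, open away from the jaws, with rims rounded 3 mm
- notch (a point): centre of that notch at the foot's top face (48 mm above the bench), straight over the middle of the slot; x axis along the slot. The bolt goes here
- bolt: loose T-bolt, 0.23 kg with knob, standing head down in a rack pocket (44 x 26 mm, 8 mm deep, floor 8 mm above the bench). Origin at the centre of the head's underside, z up, x along the head. Brass head 36.6 mm (x) x 18 mm (y) x 10 mm thick; two corners are cut so that in the channel it turns clockwise from above, from lengthwise to about 95 degrees, and stops on the walls. Shank 14 mm
- knob_grip (a point): point to grip on the knob's orange bar: on the bolt's axis, 27 mm above the flange's underside. The bar is 50 mm long (this point's x axis), 16 mm thick (y), 32 mm tall, its top 10 mm above this point; below it a round flange 40 mm across, 5 mm thick. Bar-to-head angle differs each time. The flange rests on the foot when the bolt is in, the head then hanging 1.5 to 3.2 mm under the lips
- flange (a point): centre of the flange's underside, 35 to 38 mm above the head's underside at the start. Thread: clockwise from above tightens, 1.6 mm per rad, 0.08 N m drag, so the bolt turns along with the knob until its head is stopped; then the knob turns 1 to 2 rad freely, drawing the head up to the lips, and the resistance climbs steeply: 0.3 to 0.7 N m while turning is snug, 1.3 N m too tight
- rack: fixed wooden rack 190 x 64 x 16 mm, origin under its centre; one pocket 44 mm to either side along x, the bolt in one of them. About feel: when a turning hand stops, the held torque may spring back even past zero, so take any change of more than about 0.2 N m from the torque of free turning as the clamp biting; some 0.15 rad more is then snug. It stays tight when let go
- wrench: small open-ended wrench lying on the bench; leave it alone
- can: closed spray can 60 mm across, 170 mm tall, standing; leave it alone
- jar: closed amber jar with a red lid, 68 mm across, 85 mm tall; leave it alone
- stepblock: dark steel step block, four steps, 72 x 35 x 56 mm; leave it alone
- mallet: rubber mallet lying on the bench; leave it alone
- spare: spare dark steel T-bolt with a plain round nut and no knob, standing in the other rack pocket; 55 mm tall; leave it alone
Mind the look-alikes: they are no part of the job. Leave any pink look-alike of the bolt alone.

How it is judged:
By the outcome, as a careful person would: the job done as asked, in the order asked, and still so for the second after the job is handed in, with the robot touching nothing.
It also fails if it takes over 72 s, if anything falls off the work surface, if the arm or the gripper's body presses on something with over 40 N, if the wrist force passes 120 N, or if a joint passes its speed limit or range.

### The arm

A 6-joint arm with a two-finger parallel gripper is mounted at the origin on the work surface. World frame = base frame: x ahead of the robot, y to its left, z up, the work surface at z = 0. Lengths are in m, angles in degrees, forces in N, time in s.
With the tool pointing down it reaches from about 0.375 to 0.925 m from the base axis. Payload 5.7 kg.
Tool frame: the origin (TCP) lies at the very end of the fingers, on their centre line; the grasp point (between the pads) lies 19 mm behind it (grasp_offset is the x of the grasp point in the tool frame, in m); x points along the fingers, z is the direction in which the jaws open and shut, and the axes are right-handed (so a half turn about x gives the same grasp; the last joint's range is limited). The gripper opens to 88 mm and grips with 3 to 60 N. Pads are 20 mm wide; open, the fingers measure 115 mm over their backs; the gripper's body (75 mm by 178 mm) begins 61 mm behind the grasp point.
Start: joints at [70.411, 20.558, 86.54, -0, 72.909, -6.595], TCP at [0.135, 0.585, 0.223] pointing down, gripper open.
Joint ranges: [-170.27, 170.27], [-57.76, 135], [12.27, 136.19], [-55.21, 235.2], [11.17, 155.16], [-170.74, 170.74]. Speed limits (degrees/s): [136.94, 136.94, 180, 180, 180, 180].

### API

Orientations are given as a 3x3 rotation matrix whose columns are the frame's x, y, z axes.
In Python, from station import get_obs, capture, hand_in, grasp_offset gives the robot as it stands.
- The arm moves only by the shell command python3 -m crank 'ROWS'. ROWS is JSON, a list of rows, each a list of 3 entries, a list of its own where there are three numbers: the shift along the tool's x, y, z in mm, then the turn, a rotation vector about the tool's x, y, z in rad, then the finger opening in mm, from 0 to 87.8. A call has 1 to 8 rows; each row shifts and turns the commanded pose from where the row before left it, along the tool's axes as they then stand; what a row does not reach is not made up. A row lasts 1/8 s, in which the tool goes at most 62.5 mm and 10.7 degrees, less where a joint would pass 70% of its speed; a pose out of reach is approached as far as the arm can. A call with a gripper value outside its range is refused whole. The fingers move at their own pace and stop on an object; the grip force is fixed at half the most. Time passes only in rows, so rows that do not move let the fingers close. It gives the time, the measured TCP pose, the force and the opening at its end, in the units of the state.
- get_obs(): the state, without advancing time (a new reading comes with each control period).
- capture(name): name is "scene" or "top" or "wrist"; returns a dict with "img" (420x560x3 uint8, blue, green, red), "z_map" (420x560 float32, m along the optical axis (not along the pixel's ray), 0 where there is no reading), "vertical_fov" (degrees; the focal length in pixels is half the picture's height over the tangent of half this angle, whatever the lens; pixels are square), "cx", "cy" (the principal point, pixels), "R" (3x3) and "t" (3): a world point X has camera coordinates R X + t. Camera axes: x right, y down, z forward; pixel columns grow to the right and rows downward; lengths in m; the calibration is good to about 2 mm. A picture is of the moment at which its call begins.
- hand_in(): hands the job in, once; it reports no verdict.
The state is a dict: "time": time; "q": joint angles; "joint_velocities": joint speeds; "effort": joint torques, N m; "tcp_pos": TCP position; "ee_rot": TCP orientation; "contact_force": force on the tool from outside, world axes, zero at the start; "wrist_torque": the same for the moment, N m; "gripper_width": opening from 0.0 (shut) to 1.0 (fully open).
Only numpy, scipy, OpenCV 4.12 (cv2) and the standard library are available. Lean on these libraries where they do the work, as an engineer would, in place of code of your own. Each camera call takes 0.05 s, during which the arm holds its last target.

## Working session

There is one attempt and no reset: what is moved stays moved. The work goes in short steps, Python scripts to look and compute and a shell command to move; the robot and the scene stay as the last step left them, time stands still between calls to the robot, and variables do not carry over. Pictures are saved under pics/ and viewed, and the job is handed in when it is done.

```bash
mkdir -p pics; ls
python3 - <<'E'
from station import get_obs, capture, grasp_offset
import cv2,pickle
o=get_obs()
for k,v in o.items(): print(k,v)
print(grasp_offset)
for n in ["scene","top","wrist"]:
    c=capture(n); cv2.imwrite(f"pics/{n}0.png",c["img"]); pickle.dump(c,open(f"{n}0.pkl","wb"))
    print(n,c["vertical_fov"],c["cx"],c["cy"],c["R"],c["t"])
E
```

```text
pics
time 0.0
q [ 7.04092628e+01  2.05996989e+01  8.65967080e+01  1.09144865e-03
  7.29080463e+01 -6.59352619e+00]
joint_velocities [-0.06925993  0.04080859 -0.0105742  -0.06283889 -0.03628143  0.01788197]
effort [-2.08731850e-03 -5.15372300e+01 -2.70726585e+01  6.72250497e-02
  3.50284623e-02 -1.31726656e-04]
tcp_pos [0.13470481 0.58399744 0.2218064 ]
ee_rot [[-6.28421402e-04 -9.74379679e-01  2.24908527e-01]
 [-1.71141172e-03  2.24909290e-01  9.74378203e-01]
 [-9.99998338e-01  2.27409026e-04 -1.80890262e-03]]
contact_force [-0.28877493 -0.24855506  0.47672897]
wrist_torque [-0.00101154  0.01856748  0.00057766]
gripper_width 1.0044225832908529
-0.0187
scene 45.28983764040574 282.9964841969505 207.44904967801878 [[-0.55125281  0.83432628 -0.00447135]
 [ 0.48695429  0.31737761 -0.81372414]
 [-0.67749233 -0.45074506 -0.58123406]] [ 0.30307356 -0.18109516  1.75583443]
top 55.03721997247044 281.899015636745 209.0912834412873 [[-0.00781161 -0.99994042 -0.00762455]
 [-0.98044965  0.00915809 -0.19655689]
 [ 0.196615    0.00594006 -0.98046278]] [8.33483064e-04 5.18884378e-01 1.24869727e+00]
wrist 67.53365497715387 285.75546757105013 209.82699330590697 [[ 0.22473518  0.97441791 -0.00195785]
 [ 0.93100584 -0.21412889  0.29559591]
 [ 0.28761472 -0.06825357 -0.95531106]] [-0.59943748 -0.03585343  0.39248676]
```

View pics/scene0.png

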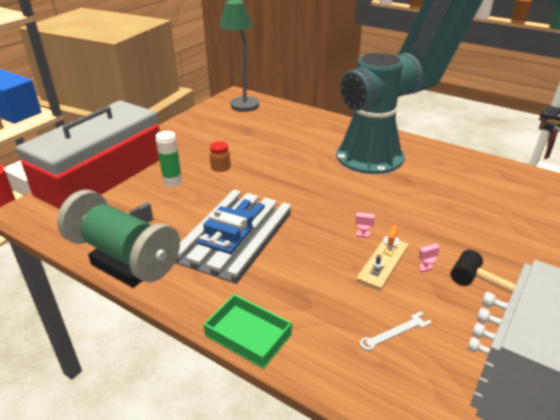

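View pics/top0.png

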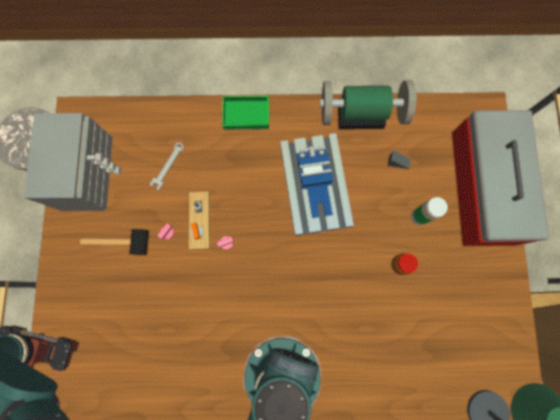

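View pics/wrist0.png

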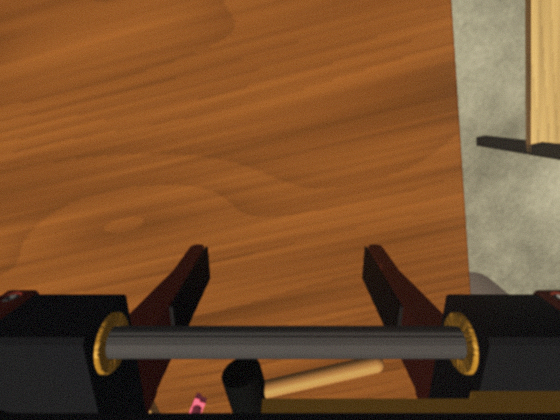

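```bash
cat > h.py <<'E'
import numpy as np, cv2, pickle
from station import get_obs, capture, grasp_offset
def f(c): return 210/np.tan(np.radians(c["vertical_fov"]/2))
def ray(c,u,v):
    R=np.array(c["R"]);t=np.array(c["t"])
    d=R.T@np.array([(u-c["cx"])/f(c),(v-c["cy"])/f(c),1.0]); return -R.T@t,d
def onz(c,u,v,z):
    o,d=ray(c,u,v); return o+d*(z-o[2])/d[2]
def dep(c,u,v):
    o,d=ray(c,u,v); return o+d*c["z_map"][int(round(v)),int(round(u))]
def proj(c,X):
    p=np.array(c["R"])@np.array(X)+np.array(c["t"]); return p[:2]/p[2]*f(c)+[c["cx"],c["cy"]]
def crop(c,u0,v0,u1,v1,s,name):
    cv2.imwrite(name,cv2.resize(c["img"][v0:v1,u0:u1],None,fx=s,fy=s,interpolation=cv2.INTER_CUBIC))
def load(n): return pickle.load(open(n+".pkl","rb"))
def snap(n,tag):
    c=capture(n); pickle.dump(c,open(f"{tag}.pkl","wb")); cv2.imwrite(f"pics/{tag}.png",c["img"]); return c
def omask(img):
    h=cv2.cvtColor(img,cv2.COLOR_BGR2HSV); return cv2.inRange(h,(5,200,150),(16,255,255))
E
python3 - <<'E'
from h import *
t=load("top0");s=load("scene0");w=load("wrist0")
crop(t,140,170,250,260,6,"pics/topc.png"); crop(s,340,200,460,290,6,"pics/scc.png"); crop(t,270,120,360,245,4,"pics/topv.png")
for n,u,v in [("bolt",197,230),("pinkL",165,231),("pinkR",226,242),("spare",198,206),("vise",315,180),("mallet",139,241)]: print(n,dep(t,u,v).round(3))
o=get_obs();R=np.array(o["ee_rot"])
print("cam in tool",R.T@(-np.array(w["R"]).T@w["t"]-np.array(o["tcp_pos"])), (np.array(w["R"])@R).round(3))
E
```

```text
bolt [0.451 0.265 0.068]
pinkL [0.448 0.364 0.074]
pinkR [0.411 0.172 0.074]
spare [0.532 0.268 0.05 ]
vise [ 0.606 -0.11   0.085]
mallet [0.419 0.451 0.054]
cam in tool [-0.162349    0.08181873  0.00047483] [[ 0.001  0.     1.   ]
 [-0.296 -0.955  0.   ]
 [ 0.955 -0.296 -0.001]]
```

View pics/topc.png

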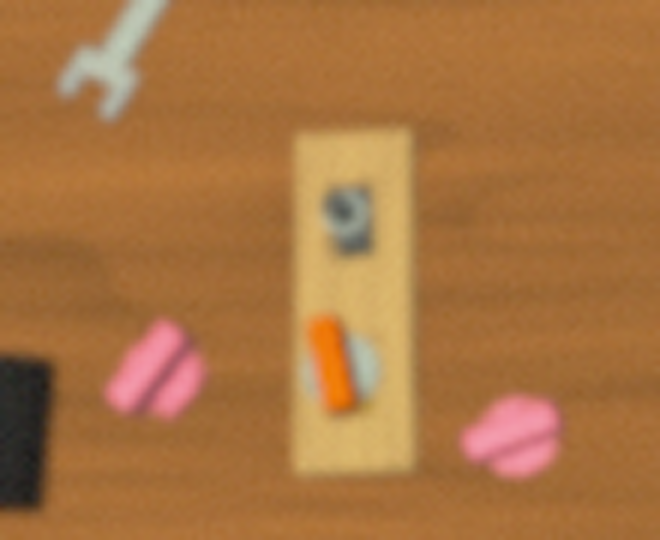

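View pics/scc.png

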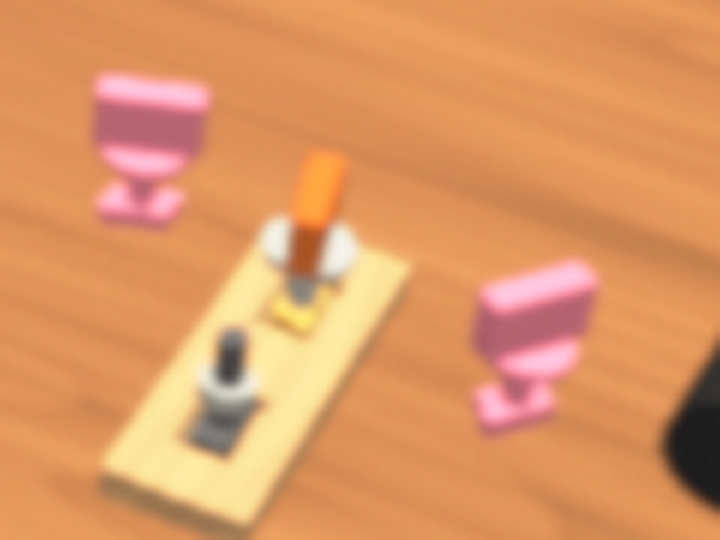

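View pics/topv.png

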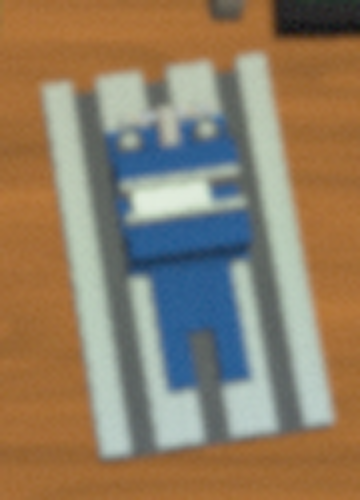

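```bash
cat >> h.py <<'E'
from scipy.spatial.transform import Rotation as Ro
def plan(p,Rt,order="rt",pose=None):
    "print total rotvec (tool) and shift in tool axes"
    o=get_obs() if pose is None else pose
    R=np.array(o["ee_rot"]);q=np.array(o["tcp_pos"])
    rv=Ro.from_matrix(R.T@Rt).as_rotvec()
    s0=R.T@(np.array(p)-q)*1000; s1=Rt.T@(np.array(p)-q)*1000
    print("rotvec",rv.round(4),"deg",np.degrees(np.linalg.norm(rv)).round(1),"rows>=",np.ceil(np.degrees(np.linalg.norm(rv))/10.6))
    print("shift first, tool axes now",s0.round(1),"| shift after turn",s1.round(1))
def down(zang):  # tool x down, tool z at angle zang (deg) in world xy
    z=np.array([np.cos(np.radians(zang)),np.sin(np.radians(zang)),0]);x=np.array([0,0,-1.]);return np.stack([x,np.cross(z,x),z],1)
E
python3 - <<'E'
from h import *
P=np.array([.451,.265,.03]);a=np.radians(107);u=np.array([np.cos(a),np.sin(a),0]);k=np.array([0,0,1.])
t=np.radians(30)
x=-u*np.sin(t)-k*np.cos(t); y=u*np.cos(t)-k*np.sin(t); z=np.cross(x,y); Rt=np.stack([x,y,z],1)
fw=.955*x-.296*y
cam=P-fw*0.28; tcp=cam+.1623*x-.0818*y
print(cam,tcp); plan(tcp,Rt)
E
```

```text
[0.39092458 0.46149785 0.22013519] [0.43536241 0.31614825 0.12047927]
rotvec [ 1.0227  0.2726 -0.4738] deg 66.4 rows>= 7.0
shift first, tool axes now [ 101.8 -353.2 -193.4] | shift after turn [ 260.  -247.3  209.1]
```

```bash
python3 -m crank '[[[0,-50,-27],[0,0,0],87],[[0,-50,-28],[0,0,0],87],[[0,-50,-28],[0,0,0],87],[[0,-50,-28],[0,0,0],87],[[0,-50,-27],[0,0,0],87],[[0,-50,-28],[0,0,0],87],[[0,-53,-27],[0,0,0],87]]'; python3 -m crank '[[[0,0,0],[0.146,0.039,-0.0677],87],[[0,0,0],[0.146,0.039,-0.0677],87],[[0,0,0],[0.146,0.039,-0.0677],87],[[0,0,0],[0.146,0.039,-0.0677],87],[[0,0,0],[0.146,0.039,-0.0677],87],[[0,0,0],[0.146,0.039,-0.0677],87],[[0,0,0],[0.146,0.039,-0.0677],87]]'
python3 - <<'E'
from h import *
P=np.array([.451,.265,.03]);a=np.radians(107);u=np.array([np.cos(a),np.sin(a),0]);k=np.array([0,0,1.])
t=np.radians(30)
x=-u*np.sin(t)-k*np.cos(t); y=u*np.cos(t)-k*np.sin(t); z=np.cross(x,y); Rt=np.stack([x,y,z],1)
plan([.435,.316,.12],Rt);print(get_obs()["q"])
E
```

```text
time: 1.02
tcp_pos: [0.4364, 0.3157, 0.2226]
ee_rot: [[-0.0, -0.974, 0.225], [-0.0, 0.225, 0.974], [-1.0, 0.0, -0.0]]
contact_force: [0.5, 0.4, 1.0]
gripper_width: 0.991
time: 1.9
tcp_pos: [0.4351, 0.3173, 0.2226]
ee_rot: [[0.146, -0.249, 0.957], [-0.48, 0.829, 0.289], [-0.865, -0.501, 0.002]]
contact_force: [1.3, -0.4, -0.4]
gripper_width: 0.991
rotvec [-0.004  -0.0002  0.0016] deg 0.2 rows>= 1.0
shift first, tool axes now [89.4 50.4 -0.7] | shift after turn [89.4 50.2 -0.5]
[ 46.52479324  25.51371023  86.33166843 -25.97764533  84.69698187
  36.02008268]
```

```bash
python3 -m crank '[[[44,25,0],[0,0,0],87],[[44,25,0],[0,0,0],87],[[0,0,0],[0,0,0],87]]'
python3 - <<'E'
from h import *
c=snap("wrist","w1")
E
```

```text
time: 2.28
tcp_pos: [0.4334, 0.3145, 0.1184]
ee_rot: [[0.141, -0.257, 0.956], [-0.482, 0.826, 0.293], [-0.865, -0.502, -0.007]]
contact_force: [0.4, -0.2, 0.7]
gripper_width: 0.992
```

View pics/w1.png

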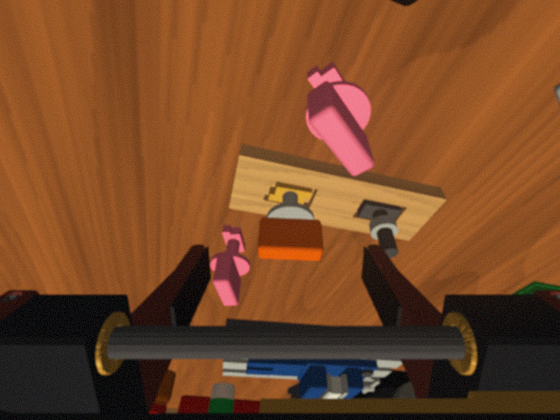

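Run:
```python
from h import *
c=load("w1"); crop(c,225,140,375,265,5,"pics/w1c.png")
for u,v in [(265,255),(320,255),(275,190),(310,190),(290,190),(240,165)]: print(u,v,dep(c,u,v).round(4))
```

```text
265 255 [0.4319 0.2646 0.0812]
320 255 [0.4719 0.2773 0.0811]
275 190 [0.4352 0.2739 0.0178]
310 190 [0.4655 0.281  0.0154]
290 190 [0.4476 0.2784 0.0184]
240 165 [0.4005 0.2907 0.0156]
```

View pics/w1c.png

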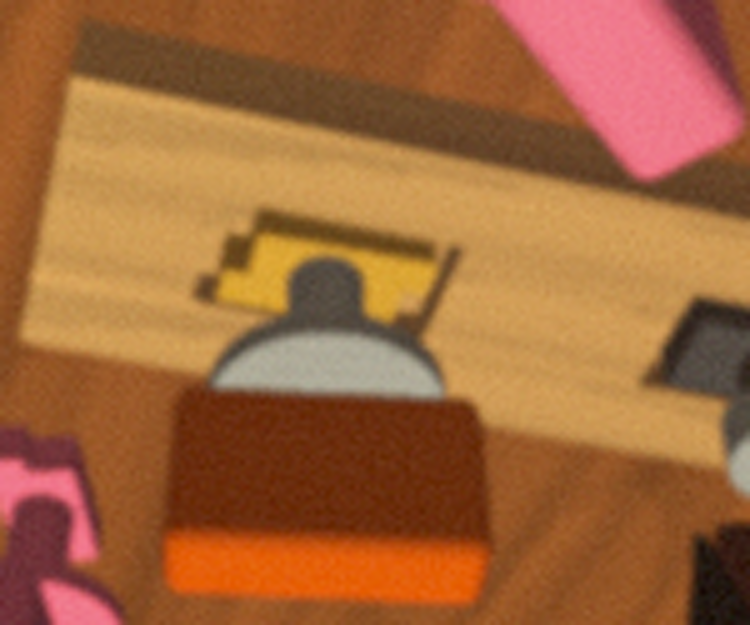

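Run:
```python
from h import *
c=load("w1"); img=cv2.resize(c["img"],None,fx=4,fy=4,interpolation=cv2.INTER_CUBIC); h=cv2.cvtColor(img,cv2.COLOR_BGR2HSV)
for n,(x,y) in dict(orange=(325,570),brown=(325,470),brass=(270,270),dark=(330,238),rack=(150,200)).items():
    print(n,h[int((140+y/5)*4),int((225+x/5)*4)])
roi=np.zeros(h.shape[:2],np.uint8); roi[140*4:265*4,225*4:335*4]=255
m=cv2.inRange(h,(5,200,190),(16,255,255))&roi
b=cv2.inRange(h,(18,170,150),(30,255,255))&roi
v=img[140*4:265*4,225*4:375*4].copy()
for mm,col in ((m,(255,0,0)),(b,(255,0,255))):
    cs,_=cv2.findContours(mm[140*4:265*4,225*4:375*4],0,1); cv2.drawContours(v,cs,-1,col,1)
cv2.imwrite("pics/w1m.png",v)
def pts(mm,z):
    ys,xs=np.nonzero(mm); return np.array([onz(c,(x+.5)/4-.5,(y+.5)/4-.5,z)[:2] for x,y in zip(xs[::7],ys[::7])])
p=pts(m,.0812); print(cv2.minAreaRect((p*1000).astype(np.float32)))
# head near edge: topmost brass pixel per column
cols=[];
ys,xs=np.nonzero(b)
for X in range(xs.min(),xs.max()):
    yy=ys[xs==X]
    if len(yy)>3: cols.append(((X+.5)/4-.5,(yy.min()+.5)/4-.5,(yy.max()+.5)/4-.5))
cols=np.array(cols); print(cols[::8].round(1))
```

```text
orange [ 12 247 230]
brown [ 11 241 109]
brass [ 20 190 222]
dark [ 17 191 115]
rack [ 17 151 201]
((449.1972961425781, 271.80230712890625), (47.573665618896484, 15.1678466796875), 14.096248626708984)
[[267.9 197.4 199.9]
 [269.9 193.4 200.4]
 [271.9 193.6 200.6]
 [273.9 193.1 200.9]
 [275.9 186.9 201.1]
 [277.9 186.1 201.9]
 [279.9 186.6 201.9]
 [281.9 186.9 196.4]
 [283.9 187.1 192.4]
 [285.9 187.4 190.9]
 [287.9 187.9 190.4]
 [289.9 188.1 190.4]
 [291.9 188.4 190.4]
 [293.9 188.9 191.1]
 [295.9 189.4 192.6]
 [297.9 189.4 201.4]
 [299.9 190.1 202.9]
 [301.9 190.4 203.9]
 [303.9 190.6 202.1]
 [305.9 191.1 198.1]
 [307.9 191.4 198.1]
 [309.9 191.6 198.1]
 [311.9 192.4 194.9]]
```

View pics/w1m.png

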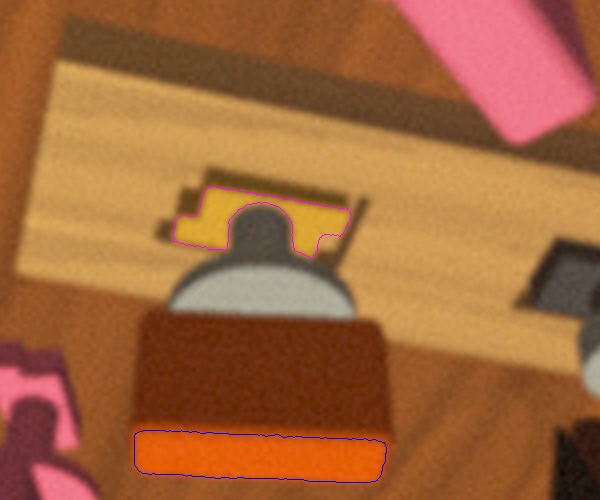

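```bash
cat > head.py <<'E'
from h import *
c=load("w1"); img=cv2.resize(c["img"],None,fx=4,fy=4,interpolation=cv2.INTER_CUBIC); h=cv2.cvtColor(img,cv2.COLOR_BGR2HSV)
roi=np.zeros(h.shape[:2],np.uint8); roi[140*4:265*4,225*4:335*4]=255
m=cv2.inRange(h,(5,200,165),(16,255,255))&roi
b=cv2.inRange(h,(18,170,150),(30,255,255))&roi
def edge(mm,X0,X1,fn,z):
    P=[]
    for X in range(int(X0*4),int(X1*4)):
        yy=np.nonzero(mm[:,X])[0]
        if len(yy): P.append(onz(c,(X+.5)/4-.5,(fn(yy)+.5)/4-.5,z)[:2]*1000)
    P=np.array(P,np.float32); vx,vy,x0,y0=cv2.fitLine(P,cv2.DIST_HUBER,0,.01,.01).ravel()
    if vx<0: vx,vy=-vx,-vy
    r=np.abs((P[:,0]-x0)*vy-(P[:,1]-y0)*vx); print("ang %.2f pt %.1f %.1f res %.2f len %.1f"%(np.degrees(np.arctan2(vy,vx)),x0,y0,r.mean(),np.ptp(P[:,0])))
    return
print("bar near/far");edge(m,262,318,np.min,.0812);edge(m,264,316,np.max,.0812)
print("head near/far left");edge(b,277,310,np.min,.018);edge(b,269,281,np.max,.018)
ys,xs=np.nonzero(b); k=np.argmax(xs); print("right corner",onz(c,xs[k]/4,ys[k]/4,.018)); k=np.argmin(xs);print("left",onz(c,xs[k]/4,ys[k]/4,.018))
p=np.array([onz(c,(x+.5)/4-.5,(y+.5)/4-.5,.0812)[:2]*1000 for y,x in zip(*np.nonzero(m))],np.float32); print(cv2.minAreaRect(p))
E
python3 head.py
```

```text
bar near/far
ang 13.58 pt 446.7 279.8 res 0.11 len 40.2
ang 13.41 pt 451.7 264.0 res 0.16 len 39.3
head near/far left
ang 4.17 pt 449.9 280.3 res 0.10 len 29.4
ang 3.32 pt 438.5 260.4 res 0.18 len 11.0
right corner [0.46847293 0.27972722 0.018     ]
left [0.43195006 0.26295313 0.018     ]
((449.2796325683594, 271.76702880859375), (48.745147705078125, 17.52458953857422), 13.154716491699219)
```

Run:
```python
from h import *
plan([.4495,.2713,.17],down(103.45))
```

```text
rotvec [-1.4697 -0.3977  0.4184] deg 90.5 rows>= 9.0
shift first, tool axes now [-19.3 -65.1   0.8] | shift after turn [-49.3  -3.9 -46.5]
```

```bash
python3 -m crank '[[[-10,-32,0],[0,0,0],60],[[-9,-33,0],[0,0,0],60]]'; python3 -m crank '[[[0,0,0],[-0.1633,-0.0442,0.0465],60],[[0,0,0],[-0.1633,-0.0442,0.0465],60],[[0,0,0],[-0.1633,-0.0442,0.0465],60],[[0,0,0],[-0.1633,-0.0442,0.0465],60],[[0,0,0],[-0.1633,-0.0442,0.0465],60],[[0,0,0],[-0.1633,-0.0442,0.0465],60],[[0,0,0],[-0.1633,-0.0442,0.0465],60],[[0,0,0],[-0.1633,-0.0442,0.0465],60]]';python3 -m crank '[[[0,0,0],[-0.1633,-0.0442,0.0465],60],[[0,0,0],[0,0,0],60]]'
python3 - <<'E'
from h import *
plan([.4495,.2713,.17],down(103.45)); print(get_obs()["q"])
c=snap("wrist","w2")
E
```

```text
time: 2.58
tcp_pos: [0.4505, 0.2722, 0.1733]
ee_rot: [[0.149, -0.253, 0.956], [-0.476, 0.829, 0.294], [-0.867, -0.499, 0.003]]
contact_force: [-0.1, 0.3, -0.5]
gripper_width: 0.802
time: 3.58
tcp_pos: [0.4505, 0.2722, 0.1736]
ee_rot: [[0.058, -0.995, -0.076], [-0.03, -0.078, 0.996], [-0.998, -0.056, -0.034]]
contact_force: [-0.0, -0.3, 0.1]
gripper_width: 0.685
time: 3.82
tcp_pos: [0.4516, 0.2716, 0.1729]
ee_rot: [[0.007, -0.973, -0.23], [0.005, -0.23, 0.973], [-1.0, -0.008, 0.003]]
contact_force: [-1.0, -0.0, 0.5]
gripper_width: 0.683
rotvec [-0.0031  0.003   0.0079] deg 0.5 rows>= 1.0
shift first, tool axes now [2.9 2.2 0.2] | shift after turn [2.9 2.2 0.2]
[ 2.34425974e+01  1.73848413e+01  9.93755348e+01  9.79450408e-02
  6.27623435e+01 -7.98741604e+01]
```

View pics/w2.png

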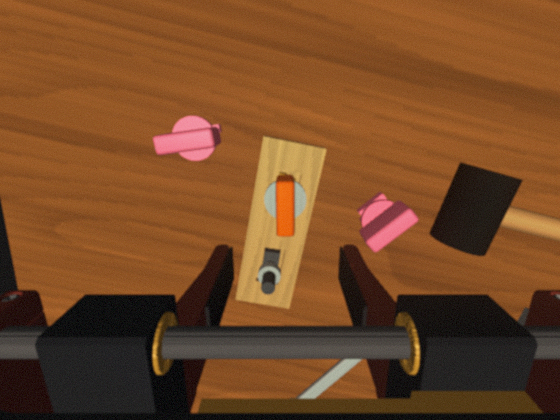

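Run:
```python
from h import *
c=load("w2"); img=cv2.resize(c["img"],None,fx=4,fy=4,interpolation=cv2.INTER_CUBIC); h=cv2.cvtColor(img,cv2.COLOR_BGR2HSV)
m=cv2.inRange(h,(5,200,165),(16,255,255)); n,l,s,ce=cv2.connectedComponentsWithStats(m); k=1+np.argmax(s[1:,4]); print(s[k]/4)
P=np.array([onz(c,(x+.5)/4-.5,(y+.5)/4-.5,.0812)[:2]*1000 for y,x in zip(*np.nonzero(l==k))],np.float32)
print(cv2.minAreaRect(P),P.mean(0)); print(dep(c,286,200),dep(c,286,225))
o=get_obs();print(o["tcp_pos"])
```

```text
[ 276.75  181.25   17.5    55.   3638.  ]
((448.7808837890625, 271.2229919433594), (48.57854461669922, 14.888094902038574), 12.761488914489746) [448.50052 270.85297]
[0.44052643 0.26998926 0.08254213] [0.4628109  0.2752608  0.08074442]
[0.45086826 0.27167025 0.17241143]
```

Run:
```python
from h import *
plan([.449,.2714,.053],down(103.2));
```

```text
rotvec [-0.0006  0.0023  0.0073] deg 0.4 rows>= 1.0
shift first, tool axes now [ 1.194e+02  2.800e+00 -1.000e-01] | shift after turn [119.4   1.9   0.2]
```

```bash
python3 -m crank '[[[40,2,0],[0,0.002,0.007],60],[[40,0,0],[0,0,0],60],[[20,0,0],[0,0,0],60],[[10,0,0],[0,0,0],50],[[9,0,0],[0,0,0],40],[[0,0,0],[0,0,0],40]]'
python3 - <<'E'
from h import *
plan([.449,.2714,.053],down(103.2));
E
```

```text
time: 4.62
tcp_pos: [0.4473, 0.2717, 0.0515]
ee_rot: [[-0.003, -0.973, -0.232], [-0.0, -0.232, 0.973], [-1.0, 0.003, 0.001]]
contact_force: [0.2, -0.2, 0.4]
gripper_width: 0.46
rotvec [ 0.0039  0.0005 -0.0033] deg 0.3 rows>= 1.0
shift first, tool axes now [-1.5 -1.6 -0.6] | shift after turn [-1.5 -1.6 -0.6]
```

```bash
python3 -m crank '[[[-1,-1.5,0],[0,0,0],20],[[0,0,0],[0,0,0],10],[[0,0,0],[0,0,0],5],[[0,0,0],[0,0,0],5],[[0,0,0],[0,0,0],5],[[0,0,0],[0,0,0],5]]'
python3 - <<'E'
from h import *
o=get_obs(); print(o["contact_force"],o["wrist_torque"],o["gripper_width"]*88,o["tcp_pos"])
E
```

```text
time: 5.38
tcp_pos: [0.4491, 0.2719, 0.0526]
ee_rot: [[-0.003, -0.973, -0.233], [-0.0, -0.233, 0.973], [-1.0, 0.003, 0.001]]
contact_force: [0.0, -1.6, 4.3]
gripper_width: 0.179
[ 0.0070821  -1.61141946  4.3020086 ] [-0.12704237 -0.05180436 -0.02559236] 15.711883344576957 [0.449101   0.27187946 0.05264555]
```

```bash
python3 -m crank '[[[-10,0,0],[0,0,0],5],[[-30,0,0],[0,0,0],5],[[-40,0,0],[0,0,0],5],[[-40,0,0],[0,0,0],5],[[-30,0,0],[0,0,0],5],[[0,0,0],[0,0,0],5]]'
python3 - <<'E'
from h import *
t=load("top0")
g=lambda x,y,z: onz(t,270+x/4,120+y/4,z)
a=g(203,333,.048);b=g(211,383,.048); print(a,b,np.degrees(np.arctan2(*(a-b)[1::-1])))
c1,c2=g(212,440,.036),g(163,83,.036); print(c1,c2,np.degrees(np.arctan2(*(c2-c1)[1::-1])))
plan([b[0]-.05,(a[1]+b[1])/2-.005,.2],down(103.2)); o=get_obs(); print(o["contact_force"],o["wrist_torque"],o["gripper_width"])
s=snap("scene","s3")
crop(s,340,180,460,270,6,"pics/s3c.png")
w=snap("wrist","w3")
E
```

```text
time: 6.12
tcp_pos: [0.4504, 0.2725, 0.2043]
ee_rot: [[0.0, -0.973, -0.233], [0.002, -0.233, 0.973], [-1.0, -0.001, 0.002]]
contact_force: [0.5, 0.9, -2.5]
gripper_width: 0.178
[ 0.53770872 -0.12967426  0.048     ] [ 0.49646991 -0.13501041  0.048     ] 7.372889975501977
[ 0.45189253 -0.13568164  0.036     ] [ 0.75649686 -0.10280821  0.036     ] 6.159619503560345
rotvec [0.0043 0.0016 0.0006] deg 0.3 rows>= 1.0
shift first, tool axes now [   3.6   99.1 -397.7] | shift after turn [   4.3   97.4 -398.1]
[ 0.54702292  0.88212782 -2.53696759] [0.04146731 0.00639536 0.01453044] 0.1777463234757849
```

View pics/s3c.png

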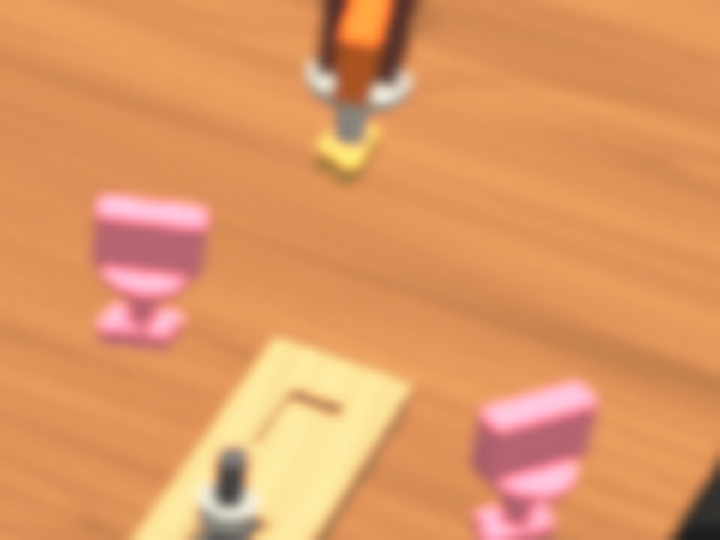

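View pics/w3.png

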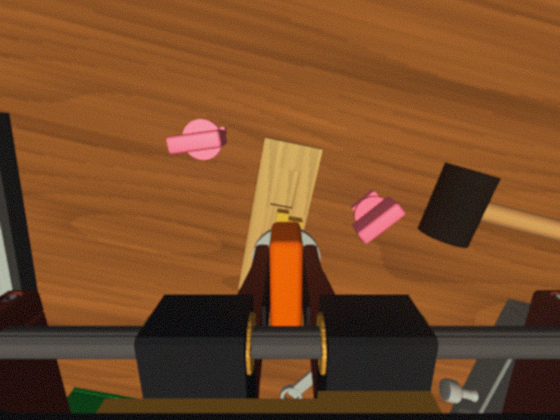

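```bash
python3 -m crank '[[[0,6,-20],[0,0,0],5],[[0,14,-56],[0,0,0],5],[[0,14,-57],[-0.01,0,0],5],[[0,14,-57],[-0.01,0,0],5],[[0,14,-57],[-0.01,0,0],5],[[0,14,-57],[-0.01,0,0],5],[[0,14,-57],[-0.01,0,0],5],[[0,8,-37],[0,0,0],5]]'; python3 -m crank '[[[0,0,0],[0,0,0],5],[[0,0,0],[0,0,0],5]]'
python3 - <<'E'
from h import *
w=snap("wrist","w4"); o=get_obs(); print(o["contact_force"],o["wrist_torque"],o["q"])
E
```

```text
time: 7.22
tcp_pos: [0.4522, -0.1407, 0.201]
ee_rot: [[-0.007, -0.96, -0.279], [0.0, -0.279, 0.96], [-1.0, 0.006, 0.002]]
contact_force: [0.9, 0.1, -2.7]
gripper_width: 0.177
time: 7.48
tcp_pos: [0.4526, -0.1375, 0.2012]
ee_rot: [[-0.007, -0.96, -0.28], [0.001, -0.28, 0.96], [-1.0, 0.006, 0.003]]
contact_force: [-0.4, 0.2, -2.3]
gripper_width: 0.177
[ 0.22179225  0.50767731 -2.545674  ] [ 0.06019018  0.00976854 -0.00522762] [-2.51390601e+01  1.15941773e+01  1.02978357e+02 -9.34869539e-02
  6.57704379e+01 -1.31408866e+02]
```

View pics/w4.png

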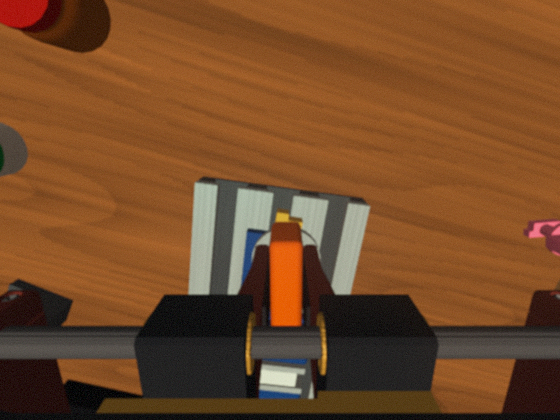

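```bash
python3 -m crank '[[[0,-45,-7],[0,0,0],5],[[0,-50,-8],[0,0,0],5],[[0,-40,-7],[0,0,0],5],[[0,0,0],[0,0,0],5],[[0,0,0],[0,0,0],5]]'
python3 - <<'E'
from h import *
w=snap("wrist","w5"); o=get_obs(); print(o["contact_force"],o["wrist_torque"],o["q"])
crop(w,190,100,390,260,4,"pics/w5c.png")
E
```

```text
time: 8.15
tcp_pos: [0.5886, -0.1197, 0.2011]
ee_rot: [[-0.006, -0.959, -0.283], [0.0, -0.283, 0.959], [-1.0, 0.006, 0.002]]
contact_force: [0.1, 0.1, -2.8]
gripper_width: 0.18
[-0.43591868  0.22432785 -3.1622762 ] [-0.01218937  0.0364378  -0.03644345] [-1.80679673e+01  2.18839829e+01  8.76778764e+01 -9.39477518e-02
  7.07738817e+01 -1.24411536e+02]
```

View pics/w5c.png

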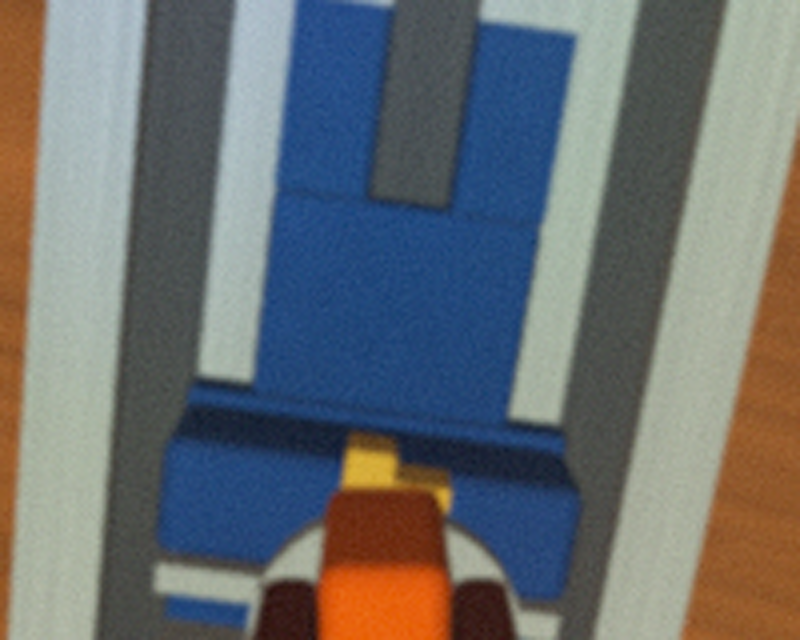

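```bash
cat > notch.py <<'E'
from h import *
import sys
c=load(sys.argv[1]); r0,r1=int(sys.argv[2]),int(sys.argv[3]); uc=float(sys.argv[4]); half=float(sys.argv[5])
img=cv2.resize(c["img"],None,fx=4,fy=4,interpolation=cv2.INTER_CUBIC); h=cv2.cvtColor(img,cv2.COLOR_BGR2HSV)
b=cv2.inRange(h,(100,130,40),(125,255,255))
for z in (.048,.044,.040,.036):
    L=[];Rr=[]
    for v in range(r0*4,r1*4,2):
        row=b[v]; u=int(uc*4)
        l=u
        while not row[l]: l-=1
        r=u
        while not row[r]: r+=1
        L.append(onz(c,(l+.5+.5)/4-.5,(v+.5)/4-.5,z)[:2]*1000); Rr.append(onz(c,(r+.0)/4-.5,(v+.5)/4-.5,z)[:2]*1000)
    out=[]
    for P in (L,Rr):
        P=np.array(P,np.float32); vx,vy,x0,y0=cv2.fitLine(P,cv2.DIST_HUBER,0,.01,.01).ravel()
        if vx<0: vx,vy=-vx,-vy
        out.append((np.degrees(np.arctan2(vy,vx)),x0,y0))
    a=np.radians((out[0][0]+out[1][0])/2); n=np.array([-np.sin(a),np.cos(a)])
    d0=n@out[0][1:];d1=n@out[1][1:]
    print("z",z,"angs %.2f %.2f"%(out[0][0],out[1][0]),"width %.2f"%abs(d0-d1),"centre offset n %.2f"%((d0+d1)/2), "y at x=515: %.1f"%(((d0+d1)/2-n[0]*515)/n[1]))
E
python3 notch.py w5 103 145 295 0
python3 - <<'E'
from h import *
c=load("w5")
for x,y in [(410,203),(370,200),(450,210)]: print("inner end",onz(c,190+x/4,100+y/4,.045)*1000)
for x,y in [(395,5),(480,25),(575,35),(295,0)]: print("open end",onz(c,190+x/4,100+y/4,.048)*1000)
print(dep(c,190+320/4,100+250/4),dep(c,190+520/4,100+100/4))
# step line between foot and body
E
```

```text
inner end [ 542.39289108 -125.38081024   45.        ]
inner end [ 544.5150951  -135.22208085   45.        ]
inner end [ 541.21764741 -115.22881394   45.        ]
open end [ 498.51628547 -142.4064049    48.        ]
open end [ 497.10538902 -121.62870314   48.        ]
open end [492.83872707 -99.10226796  48.        ]
open end [ 504.1584708  -165.52251713   48.        ]
[ 0.55957611 -0.14386743  0.04862305] [ 0.51085655 -0.10707288  0.04832424]Traceback (most recent call last):
  File "notch.py", line 13, in <module>
    while not row[r]: r+=1
              ~~~^^^
IndexError: index 2240 is out of bounds for axis 0 with size 2240
```

```bash
python3 notch.py w5 110 146 295 0
python3 - <<'E'
from h import *
c=load("w5");img=c["img"];h=cv2.cvtColor(img,cv2.COLOR_BGR2HSV)
print(h[120,240:340:4].tolist())
# plate top edges: slot edge lines, left plate long edge at z=.036: (45,30)->(10,600); side slot edges (150,10)->(105,600)
g=lambda x,y,z:onz(c,190+x/4,100+y/4,z)[:2]*1000
for p,q in [((46,20),(12,560)),((150,10),(110,560)),((237,10),(200,370)),((637,20),(567,420)),((725,10),(605,560)),((298,10),(255,380)),((577,40),(507,410))]:
    for z in (.036,):
        a=g(*p,z);b=g(*q,z);d=b-a;print(np.degrees(np.arctan2(d[1],d[0])).round(2),a.round(1),b.round(1))
E
```

```text
z 0.048 angs 8.52 7.81 width 20.62 centre offset n -202.20 y at x=515: -130.4
z 0.044 angs 8.52 7.81 width 20.88 centre offset n -202.06 y at x=515: -130.2
z 0.04 angs 8.52 7.81 width 21.14 centre offset n -201.92 y at x=515: -130.1
z 0.036 angs 8.52 7.81 width 21.40 centre offset n -201.77 y at x=515: -129.9
[[105, 24, 84], [108, 30, 84], [100, 31, 196], [101, 32, 194], [97, 34, 190], [104, 42, 187], [108, 173, 137], [107, 188, 133], [107, 185, 135], [107, 178, 132], [108, 187, 131], [107, 178, 113], [83, 26, 87], [107, 27, 85], [105, 34, 89], [107, 27, 84], [107, 21, 85], [108, 168, 112], [108, 183, 131], [108, 173, 127], [107, 169, 137], [106, 185, 127], [106, 169, 130], [97, 52, 147], [67, 25, 187]]
8.22 [ 525.8 -224.3] [ 669.7 -203.5]
8.98 [ 516.3 -200.2] [ 662.  -177.1]
8.33 [ 510.2 -179.5] [ 601.6 -166.2]
9.25 [484.4 -83.9] [587.  -67.2]
7.8 [476.1 -63.8] [622.8 -43.7]
8.32 [ 505.9 -165.1] [ 600.1 -151.3]
7.68 [493.1 -96.6] [588.9 -83.7]
```

```bash
cat > bar.py <<'E'
from h import *
import sys
c=load(sys.argv[1]); o=get_obs(); R=np.array(o["ee_rot"]); p=np.array(o["tcp_pos"])
R=np.array(c["R"]).T@np.array([[0,0,1],[-.2956,-.9553,0],[.9553,-.2956,0]]); p=-np.array(c["R"]).T@c["t"]+R@[.1623,-.0818,-.0005]
print("tcp from cam",p.round(4),"obs",np.array(o["tcp_pos"]).round(4),"zang",np.degrees(np.arctan2(R[1,2],R[0,2])).round(2))
img=cv2.resize(c["img"],None,fx=4,fy=4,interpolation=cv2.INTER_CUBIC); h=cv2.cvtColor(img,cv2.COLOR_BGR2HSV)
m=cv2.inRange(h,(5,200,165),(16,255,255)); b=cv2.inRange(h,(18,170,120),(30,255,255))
def T(u,v,x):  # tool coords at tool x = x plane
    o_,d=ray(c,u,v); o_=R.T@(o_-p); d=R.T@d; return (o_+d*(x-o_[0])/d[0])[1:]*1000
L=[];Rr=[]
for v in range(245*4,310*4,4):
    xs=np.nonzero(m[v,250*4:330*4])[0]+1000
    if len(xs)>20: L.append(T(xs.min()/4-.5,v/4,-.0287));Rr.append(T((xs.max()+1)/4-.5,v/4,-.0287))
for n,P in (("L",L),("R",Rr)):
    P=np.array(P); k=np.polyfit(P[:,0],P[:,1],1); print(n,"bar edge z at y=0 %.2f slope deg %.2f"%(k[1],np.degrees(np.arctan(k[0]))), P[:,0].min(),P[:,0].max())
ys,xs=np.nonzero(b[190*4:240*4,260*4:320*4]); 
v=img[190*4:260*4,250*4:330*4].copy(); cs,_=cv2.findContours(b[190*4:260*4,250*4:330*4],0,1); cv2.drawContours(v,cs,-1,(255,0,255),1); cv2.imwrite("pics/bh_%s.png"%sys.argv[1],cv2.resize(v,None,fx=2,fy=2))
if len(sys.argv)>2:
    for a in sys.argv[2:]:
        x,y=map(float,a.split(",")); print(a,"head top plane y,z:",T(250+x/8-.5,190+y/8-.5,.0346).round(2),"notch plane?")
E
python3 bar.py w5
```

```text
tcp from cam [ 0.5888 -0.1196  0.2013] obs [ 0.5883 -0.1201  0.2013] zang 106.42
L bar edge z at y=0 -6.96 slope deg 0.14 -10.767724530303447 23.477572274337813
R bar edge z at y=0 7.67 slope deg -0.22 -10.767724530303418 23.4775722743378
```

View pics/bh_w5.png

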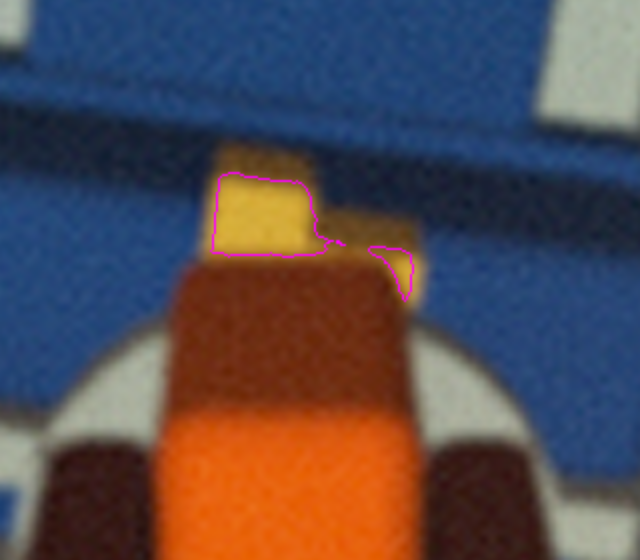

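```bash
python3 bar.py w5 217,174 307,183 212,254 320,240 416,246 418,290| tail -6
```

```text
217,174 head top plane y,z: [19.89 -5.5 ] notch plane?
307,183 head top plane y,z: [19.12  1.89] notch plane?
212,254 head top plane y,z: [12.94 -5.97] notch plane?
320,240 head top plane y,z: [14.16  2.98] notch plane?
416,246 head top plane y,z: [13.64 10.94] notch plane?
418,290 head top plane y,z: [ 9.76 11.16] notch plane?
```

Run:
```python
from h import *
plan([.520,-.1297,.2],down(8.3+99.4))
```

```text
rotvec [-0.0231  0.0021 -0.0057] deg 1.4 rows>= 1.0
shift first, tool axes now [ 1.7 68.2 10. ] | shift after turn [ 1.3 68.  11.6]
```

```bash
python3 -m crank '[[[0,34,5],[0,0,0],5],[[0,34,5],[-0.023,0.002,-0.005],5],[[20,0,0],[0,0,0],5],[[40,0,0],[0,0,0],5],[[25,0,0],[0,0,0],5],[[0,0,0],[0,0,0],5],[[0,0,0],[0,0,0],5]]'
python3 - <<'E'
from h import *
w=snap("wrist","w6"); 
plan([.520,-.1297,.105],down(8.3+99.4))
crop(w,190,100,390,260,4,"pics/w6c.png")
E
python3 bar.py w6
```

```text
time: 9.07
tcp_pos: [0.5221, -0.1308, 0.1182]
ee_rot: [[0.003, -0.953, -0.303], [-0.001, -0.303, 0.953], [-1.0, -0.002, -0.002]]
contact_force: [0.2, -0.0, -2.6]
gripper_width: 0.181
rotvec [-0.0013 -0.0025  0.003 ] deg 0.2 rows>= 1.0
shift first, tool axes now [13.5  2.2  2.1] | shift after turn [13.5  2.1  2. ]
tcp from cam [ 0.5224 -0.1307  0.1184] obs [ 0.5227 -0.131   0.1185] zang 107.63
L bar edge z at y=0 -6.89 slope deg 0.13 -10.767724530303473 23.477572274337806
R bar edge z at y=0 7.56 slope deg -0.02 -10.767724530303488 23.4775722743378
```

View pics/w6c.png

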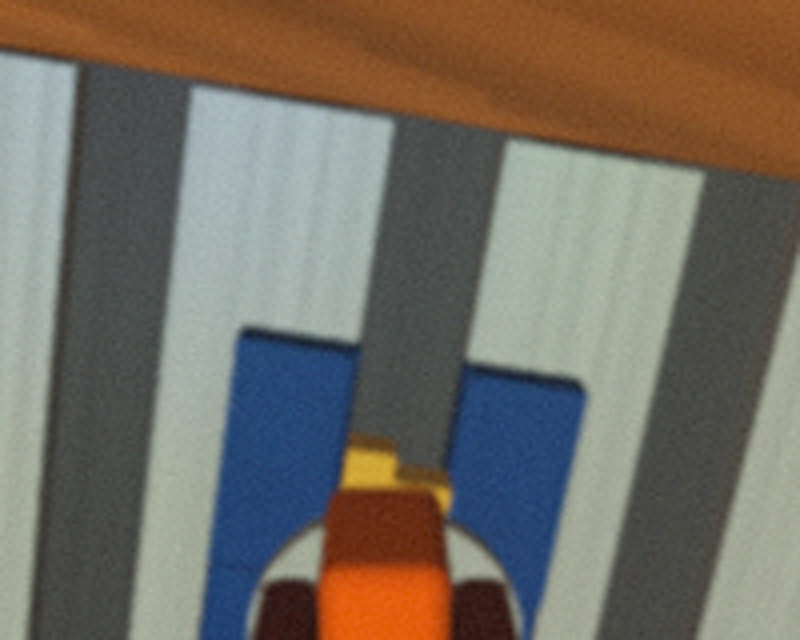

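```bash
cat > slot.py <<'E'
from h import *
import sys
c=load(sys.argv[1]); r0,r1=int(sys.argv[2]),int(sys.argv[3]); uc0,uc1=float(sys.argv[4]),float(sys.argv[5]); mode=sys.argv[6]; z=float(sys.argv[7])
img=cv2.resize(c["img"],None,fx=4,fy=4,interpolation=cv2.INTER_CUBIC); h=cv2.GaussianBlur(cv2.cvtColor(img,cv2.COLOR_BGR2HSV),(5,5),0)
b=(h[...,2]>135) if mode=="plate" else (h[...,1]>100)
L=[];Rr=[]
for v in range(r0*4,r1*4,2):
    u=int(4*(uc0+(uc1-uc0)*(v-r0*4)/(r1*4-r0*4))); l=r=u
    while not b[v,l]: l-=1
    while not b[v,r]: r+=1
    L.append(onz(c,(l+1)/4-.5,(v+.5)/4-.5,z)[:2]*1000); Rr.append(onz(c,r/4-.5,(v+.5)/4-.5,z)[:2]*1000)
out=[]
for P in (L,Rr):
    P=np.array(P,np.float32); vx,vy,x0,y0=cv2.fitLine(P,cv2.DIST_HUBER,0,.01,.01).ravel()
    if vx<0: vx,vy=-vx,-vy
    out.append((np.degrees(np.arctan2(vy,vx)),x0,y0))
a=np.radians(8.4); n=np.array([-np.sin(a),np.cos(a)])
d0=n@out[0][1:];d1=n@out[1][1:]; d=(d0+d1)/2
print("angs %.2f %.2f"%(out[0][0],out[1][0]),"width %.2f"%abs(d0-d1),"n-offset %.2f"%d,"y at x=520: %.2f"%((d-n[0]*520)/n[1]), "mean x",np.mean([o[1] for o in out]).round(1))
E
python3 slot.py w6 137 178 300 292 plate .036;python3 slot.py w6 195 210 293 290 blue .042; python3 slot.py w5 110 146 297 293 blue .042
python3 bar.py w6 217,174|tail -1
```

```text
angs 8.18 8.35 width 22.00 n-offset -203.76 y at x=520: -129.19 mean x 472.9
angs 8.28 8.05 width 20.47 n-offset -203.95 y at x=520: -129.37 mean x 506.5
angs 8.44 8.10 width 20.11 n-offset -204.02 y at x=520: -129.45 mean x 520.1
217,174 head top plane y,z: [19.89 -5.5 ] notch plane?
```

View pics/bh_w6.png

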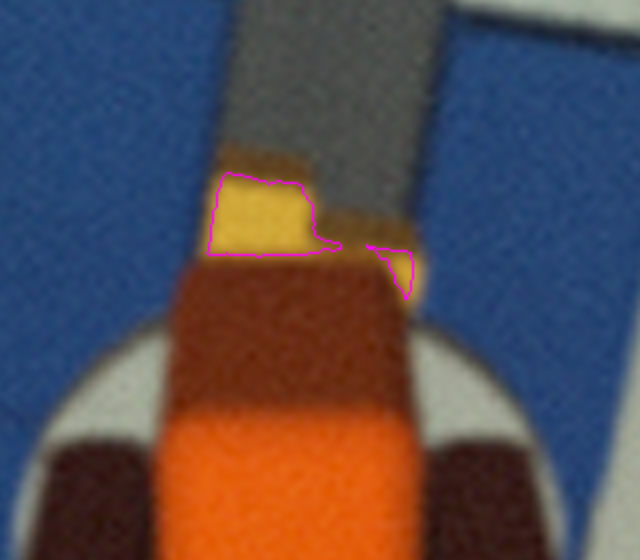

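```bash
python3 -m crank '[[[10,2.5,2],[0,0,0],5],[[8,0,0],[0,0,0],5],[[0,0,0],[0,0,0],5],[[0,0,0],[0,0,0],5]]'
python3 - <<'E'
from h import *
plan([.520,-.1295,.098],down(8.25+99.4))
w=snap("wrist","w7"); plan([.520,-.1295,.098],down(8.25+99.4)); crop(w,190,100,390,260,4,"pics/w7c.png")
E
python3 bar.py w7; python3 slot.py w7 155 185 299 294 plate .036
```

```text
time: 9.62
tcp_pos: [0.5192, -0.1295, 0.0991]
ee_rot: [[0.002, -0.953, -0.303], [-0.001, -0.303, 0.953], [-1.0, -0.001, -0.001]]
contact_force: [-0.4, 0.1, -2.9]
gripper_width: 0.181
rotvec [-0.0003 -0.0011  0.0013] deg 0.1 rows>= 1.0
shift first, tool axes now [ 1.1 -0.8 -0.2] | shift after turn [ 1.1 -0.8 -0.2]
rotvec [-0.0003 -0.0012  0.0015] deg 0.1 rows>= 1.0
shift first, tool axes now [ 1.2 -0.7 -0.1] | shift after turn [ 1.2 -0.7 -0.1]
tcp from cam [ 0.5194 -0.1294  0.0992] obs [ 0.5193 -0.1296  0.0992] zang 107.64
L bar edge z at y=0 -6.88 slope deg 0.10 -10.76772453030353 23.477572274337714
R bar edge z at y=0 7.57 slope deg -0.11 -10.76772453030353 23.477572274337714
angs 8.13 8.50 width 22.06 n-offset -203.79 y at x=520: -129.21 mean x 476.8
```

View pics/w7c.png

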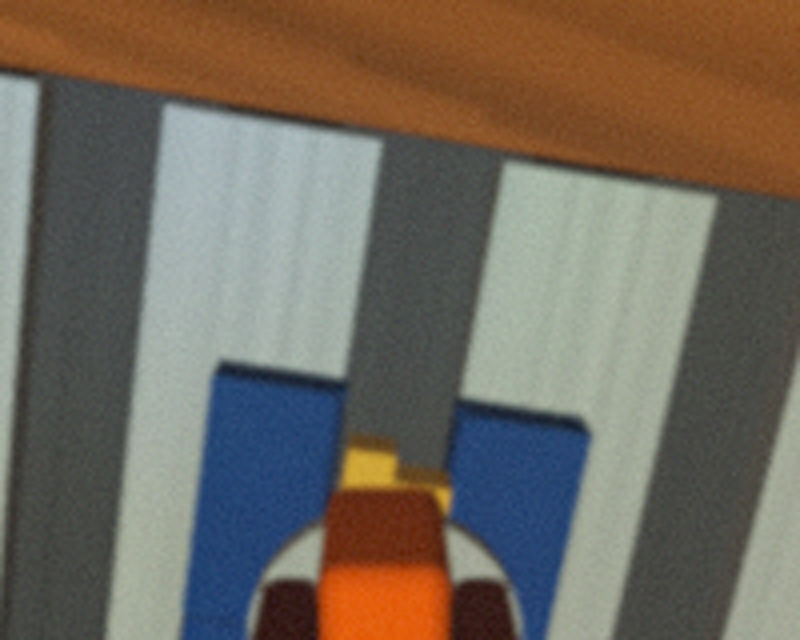

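```bash
python3 -m crank '[[[3,0,0],[0,0,0],5],[[3,0,0],[0,0,0],5],[[3,0,0],[0,0,0],5]]'; python3 -c "
from h import *
o=get_obs();print(o['contact_force'],o['wrist_torque'])"
```

```text
time: 10.05
tcp_pos: [0.5191, -0.1295, 0.0899]
ee_rot: [[0.002, -0.953, -0.303], [-0.001, -0.303, 0.953], [-1.0, -0.001, -0.001]]
contact_force: [0.8, 0.2, -3.6]
gripper_width: 0.184
[ 0.78323428  0.18569505 -3.64294831] [0.07913374 0.01085331 0.0464437 ]
```

```bash
python3 -m crank '[[[2,0,0],[0,0,0],5],[[2,0,0],[0,0,0],5],[[2,0,0],[0,0,0],5]]'; python3 -c "
from h import *
o=get_obs();print(o['contact_force'],o['wrist_torque'])"
```

```text
time: 10.42
tcp_pos: [0.5191, -0.1295, 0.084]
ee_rot: [[0.002, -0.953, -0.303], [-0.001, -0.303, 0.953], [-1.0, -0.001, -0.001]]
contact_force: [-0.4, -0.1, -3.2]
gripper_width: 0.182
[-0.43634916 -0.13762601 -3.23834029] [0.0120573  0.02120574 0.02808559]
```

```bash
python3 -m crank '[[[3,0,0],[0,0,0],5],[[3,0,0],[0,0,0],5],[[3,0,0],[0,0,0],5]]'; python3 -c "
from h import *
o=get_obs();print(o['contact_force'],o['wrist_torque'])"
```

```text
time: 10.8
tcp_pos: [0.5191, -0.1295, 0.0749]
ee_rot: [[0.002, -0.953, -0.303], [-0.001, -0.303, 0.953], [-1.0, -0.001, -0.001]]
contact_force: [0.6, -0.4, -2.2]
gripper_width: 0.177
[ 0.61372266 -0.44049787 -2.15517545] [ 0.0054992  -0.02117263 -0.03352063]
```

```bash
python3 -m crank '[[[3,0,0],[0,0,0],5],[[3,0,0],[0,0,0],5],[[3,0,0],[0,0,0],5],[[3,0,0],[0,0,0],5]]'; python3 -c "
from h import *
o=get_obs();print(o['contact_force'],o['wrist_torque'])"
```

```text
time: 11.3
tcp_pos: [0.5192, -0.1296, 0.063]
ee_rot: [[0.002, -0.953, -0.303], [-0.001, -0.303, 0.953], [-1.0, -0.001, -0.001]]
contact_force: [0.1, 0.5, -2.0]
gripper_width: 0.18
[ 0.10665653  0.49232876 -1.95665696] [0.07711207 0.02399875 0.00522847]
```

```bash
python3 -m crank '[[[2,0,0],[0,0,0],5],[[1,0,0],[0,0,0],5],[[1,0,0],[0,0,0],5],[[0,0,0],[0,0,0],5]]'; python3 -c "
from h import *
o=get_obs();print(o['contact_force'],o['wrist_torque'])"
```

```text
time: 11.8
tcp_pos: [0.5192, -0.1295, 0.0591]
ee_rot: [[0.002, -0.953, -0.303], [-0.001, -0.303, 0.953], [-1.0, -0.001, -0.001]]
contact_force: [0.4, -0.4, -1.4]
gripper_width: 0.178
[ 0.39751229 -0.41938361 -1.41562751] [0.01746438 0.01010295 0.03088798]
```

```bash
python3 -m crank '[[[1,0,0],[0,0,0],5],[[1,0,0],[0,0,0],5],[[0,0,0],[0,0,0],5]]'; python3 -c "
from h import *
o=get_obs();print(o['contact_force'],o['wrist_torque'])"
```

```text
time: 12.18
tcp_pos: [0.5191, -0.1295, 0.057]
ee_rot: [[0.001, -0.953, -0.303], [-0.001, -0.303, 0.953], [-1.0, -0.001, -0.001]]
contact_force: [-0.4, -0.7, -2.4]
gripper_width: 0.183
[-0.36056756 -0.70765527 -2.39721606] [0.03799098 0.06063688 0.01151843]
```

```bash
python3 -m crank '[[[0.6,0,0],[0,0,0],5],[[0,0,0],[0,0,0],5]]'; python3 -c "
from h import *
o=get_obs();print(o['contact_force'],o['wrist_torque'],o['tcp_pos'])"
```

```text
time: 12.42
tcp_pos: [0.5192, -0.1296, 0.0565]
ee_rot: [[0.002, -0.953, -0.303], [-0.001, -0.303, 0.953], [-1.0, -0.001, -0.001]]
contact_force: [-0.5, -0.3, -1.3]
gripper_width: 0.173
[-0.51680422 -0.28394842 -1.32392269] [0.03095699 0.00228898 0.06469196] [ 0.51921344 -0.12955904  0.05654076]
```

```bash
python3 -m crank '[[[0.6,0,0],[0,0,0],5],[[0,0,0],[0,0,0],5]]'; python3 -m crank '[[[0.6,0,0],[0,0,0],5],[[0,0,0],[0,0,0],5]]'
```

```text
time: 12.68
tcp_pos: [0.5193, -0.1295, 0.0565]
ee_rot: [[0.002, -0.953, -0.303], [-0.001, -0.303, 0.953], [-1.0, -0.002, -0.001]]
contact_force: [-1.6, 0.0, 5.1]
gripper_width: 0.179
time: 12.92
tcp_pos: [0.5192, -0.1296, 0.0564]
ee_rot: [[0.002, -0.953, -0.303], [-0.001, -0.303, 0.953], [-1.0, -0.002, -0.001]]
contact_force: [-2.9, 1.3, 11.1]
gripper_width: 0.176
```

```bash
cat > t.py <<'E'
from h import *
o=get_obs(); R=np.array(o["ee_rot"]); print("F",np.round(o["contact_force"],1),"T",np.round(o["wrist_torque"],3),"zang %.2f"%np.degrees(np.arctan2(R[1,2],R[0,2])),"q6 %.1f"%o["q"][5],"tcp",np.round(np.array(o["tcp_pos"])*1000,1))
E
python3 -m crank '[[[-0.7,0,0],[0,0,0],5],[[0,0,0],[0,0,0],5]]'; python3 t.py; python3 -m crank '[[[0,0,0],[0.1,0,0],5],[[0,0,0],[0.1,0,0],5],[[0,0,0],[0.1,0,0],5],[[0,0,0],[0.1,0,0],5]]'; python3 t.py
```

```text
time: 13.18
tcp_pos: [0.5193, -0.1296, 0.0565]
ee_rot: [[0.002, -0.953, -0.303], [-0.001, -0.303, 0.953], [-1.0, -0.002, -0.001]]
contact_force: [-2.0, 0.6, 7.2]
gripper_width: 0.178
F [-2.   0.6  7.2] T [0.263 0.476 0.029] zang 107.63 q6 -129.0 tcp [ 519.3 -129.6   56.5]
time: 13.68
tcp_pos: [0.5197, -0.1299, 0.0565]
ee_rot: [[0.003, -0.995, 0.095], [-0.001, 0.095, 0.995], [-1.0, -0.003, -0.001]]
contact_force: [-0.7, -0.1, 6.1]
gripper_width: 0.185
F [-0.7 -0.1  6.1] T [0.085 0.259 0.071] zang 84.53 q6 -105.9 tcp [ 519.7 -129.9   56.5]
```

```bash
python3 -m crank '[[[0,0,0],[0.1,0,0],5],[[0,0,0],[0.1,0,0],5],[[0,0,0],[0.1,0,0],5],[[0,0,0],[0.1,0,0],5],[[0,0,0],[0.1,0,0],5]]'; python3 t.py;  python3 -m crank '[[[0,0,0],[0.1,0,0],5],[[0,0,0],[0.1,0,0],5],[[0,0,0],[0.1,0,0],5],[[0,0,0],[0.1,0,0],5],[[0,0,0],[0.1,0,0],5]]'; python3 t.py
```

```text
time: 14.3
tcp_pos: [0.5198, -0.1299, 0.0564]
ee_rot: [[0.003, -0.828, 0.561], [-0.001, 0.561, 0.828], [-1.0, -0.003, 0.001]]
contact_force: [-1.0, -0.1, 5.3]
gripper_width: 0.181
F [-1.  -0.1  5.3] T [0.041 0.257 0.079] zang 55.88 q6 -77.3 tcp [ 519.8 -129.9   56.4]
time: 14.92
tcp_pos: [0.5199, -0.1299, 0.0565]
ee_rot: [[0.003, -0.458, 0.889], [-0.001, 0.889, 0.458], [-1.0, -0.003, 0.002]]
contact_force: [-0.8, -0.8, 5.5]
gripper_width: 0.183
F [-0.8 -0.8  5.5] T [0.005 0.261 0.034] zang 27.23 q6 -48.6 tcp [ 519.9 -129.9   56.5]
```

```bash
for i in 1; do python3 -m crank '[[[0,0,0],[0.1,0,0],5],[[0,0,0],[0.1,0,0],5],[[0,0,0],[0.1,0,0],5],[[0,0,0],[0.1,0,0],5]]'; python3 t.py; done;  python3 -m crank '[[[0,0,0],[0.1,0,0],5],[[0,0,0],[0.1,0,0],5],[[0,0,0],[0.1,0,0],5]]'; python3 t.py
```

```text
time: 15.42
tcp_pos: [0.5202, -0.1296, 0.0564]
ee_rot: [[0.003, -0.075, 0.997], [-0.001, 0.997, 0.075], [-1.0, -0.001, 0.003]]
contact_force: [1.2, 1.0, 3.6]
gripper_width: 0.18
F [1.2 1.  3.6] T [0.288 0.071 0.196] zang 4.31 q6 -25.7 tcp [ 520.2 -129.6   56.4]
time: 15.8
tcp_pos: [0.5202, -0.1296, 0.0564]
ee_rot: [[0.003, 0.223, 0.975], [-0.001, 0.975, -0.223], [-1.0, -0.0, 0.004]]
contact_force: [0.4, 1.5, 4.6]
gripper_width: 0.174
F [0.4 1.5 4.6] T [0.268 0.059 0.176] zang -12.87 q6 -8.5 tcp [ 520.2 -129.6   56.4]
```

```bash
python3 -m crank '[[[0,0,0],[0.1,0,0],5],[[0,0,0],[0.1,0,0],5],[[0,0,0],[0.1,0,0],5]]'; python3 t.py
```

```text
time: 16.18
tcp_pos: [0.5203, -0.1297, 0.0565]
ee_rot: [[0.004, 0.501, 0.866], [-0.001, 0.866, -0.501], [-1.0, 0.001, 0.004]]
contact_force: [-0.1, 1.5, 4.7]
gripper_width: 0.179
F [-0.1  1.5  4.7] T [0.251 0.073 0.194] zang -30.05 q6 8.6 tcp [ 520.3 -129.7   56.5]
```

```bash
python3 -m crank '[[[0,0,0],[0.08,0,0],5],[[0,0,0],[0.07,0,0],5]]'; python3 t.py
```

```text
time: 16.42
tcp_pos: [0.5203, -0.1297, 0.0564]
ee_rot: [[0.004, 0.624, 0.782], [-0.001, 0.782, -0.624], [-1.0, 0.001, 0.003]]
contact_force: [0.8, 0.1, 4.5]
gripper_width: 0.185
F [0.8 0.1 4.5] T [0.268 0.09  0.212] zang -38.60 q6 17.2 tcp [ 520.3 -129.7   56.4]
```

```bash
python3 -m crank '[[[0,0,0],[0.08,0,0],5],[[0,0,0],[0.07,0,0],5]]'; python3 t.py
```

```text
time: 16.68
tcp_pos: [0.5202, -0.1297, 0.0564]
ee_rot: [[0.004, 0.734, 0.68], [-0.001, 0.68, -0.734], [-1.0, 0.002, 0.003]]
contact_force: [0.7, 1.0, 3.0]
gripper_width: 0.183
F [0.7 1.  3. ] T [0.24  0.101 0.212] zang -47.19 q6 25.8 tcp [ 520.2 -129.7   56.4]
```

```bash
python3 -m crank '[[[0,0,0],[0.06,0,0],5],[[0,0,0],[0.04,0,0],5]]' | grep time; python3 t.py
```

```text
time: 16.92
F [0.3 0.8 4.6] T [0.217 0.09  0.226] zang -52.87 q6 31.5 tcp [ 520.3 -129.7   56.4]
```

```bash
python3 -m crank '[[[0,0,0],[0.05,0,0],5],[[0,0,0],[0.03,0,0],5]]' | grep time; python3 t.py
```

```text
time: 17.18
F [0.8 0.7 5.5] T [0.214 0.015 0.16 ] zang -57.44 q6 36.0 tcp [ 520.2 -129.8   56.5]
```

```bash
python3 -m crank '[[[0,0,0],[0.03,0,0],5],[[0,0,0],[0.03,0,0],5]]' | grep time; python3 t.py
```

```text
time: 17.42
F [0.9 0.6 4.7] T [ 0.206 -0.025  0.196] zang -60.89 q6 39.5 tcp [ 520.1 -129.8   56.4]
```

```bash
python3 -m crank '[[[0,0,0],[0.03,0,0],5],[[0,0,0],[0.03,0,0],5]]' | grep time; python3 t.py
```

```text
time: 17.68
F [1.5 0.5 4. ] T [ 0.173 -0.077  0.187] zang -64.33 q6 42.9 tcp [ 520.2 -129.8   56.4]
```

```bash
python3 -m crank '[[[0,0,0],[0.03,0,0],5],[[0,0,0],[0.03,0,0],5]]' | grep time; python3 t.py
```

```text
time: 17.92
F [1.4 0.8 5.6] T [ 0.244 -0.053  0.204] zang -67.77 q6 46.4 tcp [ 520.2 -129.8   56.4]
```

```bash
python3 -m crank '[[[0,0,0],[0.03,0,0],5],[[0,0,0],[0.03,0,0],5]]' | grep time; python3 t.py
```

```text
time: 18.18
F [1.3 1.4 5.1] T [ 0.182 -0.016  0.2  ] zang -71.20 q6 49.8 tcp [ 520.2 -129.8   56.4]
```

```bash
python3 -m crank '[[[0,0,0],[0.03,0,0],5],[[0,0,0],[0.03,0,0],5]]' | grep time; python3 t.py
```

```text
time: 18.42
F [1.3 0.4 4.9] T [ 0.116 -0.01   0.183] zang -74.64 q6 53.2 tcp [ 520.1 -129.8   56.4]
```

```bash
python3 -m crank '[[[0,0,0],[0.03,0,0],5],[[0,0,0],[0.03,0,0],5]]' | grep time; python3 t.py
```

```text
time: 18.68
F [0.9 1.1 5.8] T [ 0.189 -0.026  0.148] zang -78.08 q6 56.7 tcp [ 520.1 -129.9   56.5]
```

```bash
python3 -m crank '[[[0,0,0],[0.03,0,0],5],[[0,0,0],[0.03,0,0],5]]' | grep time; python3 t.py
```

```text
time: 18.92
F [1.  0.3 4.9] T [0.146 0.003 0.235] zang -81.51 q6 60.1 tcp [ 520.1 -129.9   56.4]
```

```bash
python3 -m crank '[[[0,0,0],[0.03,0,0],5],[[0,0,0],[0.03,0,0],5]]' | grep time; python3 t.py
```

```text
time: 19.18
F [1.5 0.2 5.1] T [0.169 0.023 0.275] zang -84.94 q6 63.5 tcp [ 520.1 -129.9   56.4]
```

```bash
python3 -m crank '[[[0,0,0],[0.03,0,0],5],[[0,0,0],[0.03,0,0],5]]' | grep time; python3 t.py
```

```text
time: 19.42
F [1.1 0.  4.7] T [ 0.17  -0.041  0.266] zang -88.38 q6 67.0 tcp [ 520.1 -129.9   56.4]
```

```bash
python3 -m crank '[[[0,0,0],[0.03,0,0],5],[[0,0,0],[0.03,0,0],5]]' | grep time; python3 t.py
```

```text
time: 19.68
F [ 1.4 -0.1  5.1] T [ 0.099 -0.047  0.323] zang -91.81 q6 70.4 tcp [ 520.1 -130.    56.4]
```

```bash
python3 -m crank '[[[0,0,0],[0.02,0,0],5],[[0,0,0],[0.02,0,0],5]]' | grep time; python3 t.py
```

```text
time: 19.92
F [ 1.6 -0.2  4.3] T [ 0.117 -0.039  0.426] zang -94.08 q6 72.7 tcp [ 520.1 -129.9   56.4]
```

```bash
python3 -m crank '[[[0,0,0],[0.02,0,0],5],[[0,0,0],[0.02,0,0],5]]' | grep time; python3 t.py
```

```text
time: 20.18
F [1.8 0.4 5.1] T [ 0.155 -0.06   0.424] zang -96.37 q6 75.0 tcp [ 520.1 -130.    56.4]
```

```bash
python3 -m crank '[[[0,0,0],[0.02,0,0],5],[[0,0,0],[0.02,0,0],5]]' | grep time; python3 t.py
```

```text
time: 20.42
F [1.6 0.2 4.4] T [ 0.096 -0.08   0.513] zang -98.66 q6 77.3 tcp [ 520.1 -130.    56.4]
```

```bash
python3 -m crank '[[[0,0,0],[0.02,0,0],5],[[0,0,0],[0.02,0,0],5]]' | grep time; python3 t.py
```

```text
time: 20.68
F [2.5 0.3 4.8] T [ 0.082 -0.07   0.484] zang -100.95 q6 79.6 tcp [ 520.1 -130.    56.4]
```

```bash
python3 - <<'E'
from h import *
w=snap("wrist","w8"); crop(w,200,180,370,340,4,"pics/w8c.png"); print(get_obs()["gripper_width"]*88)
E
python3 bar.py w8; python3 t.py
```

```text
15.944661128423123
tcp from cam [ 0.5198 -0.1289  0.0566] obs [ 0.5201 -0.13    0.0564] zang -100.94
L bar edge z at y=0 -6.66 slope deg -0.47 -10.767724530303571 23.477572274337735
R bar edge z at y=0 7.99 slope deg -0.74 -10.767724530303571 23.47757227433772
F [1.9 1.  5.6] T [ 0.074 -0.052  0.512] zang -101.00 q6 79.6 tcp [ 520.1 -130.    56.4]
```

View pics/w8.png

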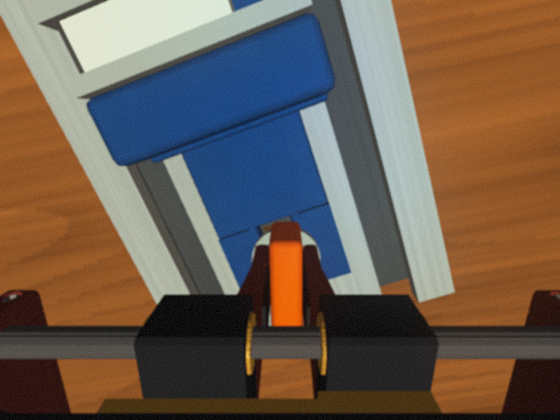

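```bash
python3 -m crank '[[[0,0,0],[0.01,0,0],5],[[0,0,0],[0.01,0,0],5]]' | grep time; python3 t.py; python3 -m crank '[[[0,0,0],[0,0,0],18],[[0,0,0],[0,0,0],25],[[0,0,0],[0,0,0],35],[[0,0,0],[0,0,0],40],[[0,0,0],[0,0,0],40]]'; python3 t.py
```

```text
time: 20.98
F [1.6 0.7 5.3] T [ 0.036 -0.071  0.48 ] zang -102.08 q6 80.7 tcp [ 520.1 -130.    56.4]
time: 21.6
tcp_pos: [0.5191, -0.1295, 0.056]
ee_rot: [[0.001, 0.978, -0.209], [-0.001, -0.209, -0.978], [-1.0, 0.002, 0.0]]
contact_force: [-1.3, -0.1, -0.0]
gripper_width: 0.459
F [-1.3 -0.1 -0. ] T [ 0.019  0.171 -0.019] zang -102.07 q6 80.7 tcp [ 519.1 -129.5   56. ]
```

```bash
python3 -m crank '[[[-30,0,0],[0,0,0],50],[[-50,0,0],[0,0,0],60],[[-50,0,0],[0,0,0],60],[[0,0,0],[0,0,0],60],[[0,0,0],[0,0,0],60]]'
python3 - <<'E'
from h import *
w=snap("wrist","w9"); snap("top","t9")
c=w; img=cv2.resize(c["img"],None,fx=4,fy=4,interpolation=cv2.INTER_CUBIC); h=cv2.cvtColor(img,cv2.COLOR_BGR2HSV)
m=cv2.inRange(h,(5,200,165),(16,255,255)); n,l,s,ce=cv2.connectedComponentsWithStats(m); k=1+np.argmax(s[1:,4]); print(s[k]/4)
P=np.array([onz(c,(x+.5)/4-.5,(y+.5)/4-.5,.085)[:2]*1000 for y,x in zip(*np.nonzero(l==k))],np.float32)
print(cv2.minAreaRect(P)); d=cv2.fitLine(P,cv2.DIST_L2,0,.01,.01).ravel(); print("bar ang",np.degrees(np.arctan2(d[1],d[0])))
E
python3 t.py
```

```text
time: 22.22
tcp_pos: [0.5185, -0.1293, 0.1857]
ee_rot: [[0.001, 0.978, -0.209], [-0.001, -0.209, -0.978], [-1.0, 0.001, 0.0]]
contact_force: [0.5, 0.1, 0.8]
gripper_width: 0.685
[ 278.5   181.25   16.75   52.5  3236.25]
((520.3648681640625, -129.81675720214844), (14.422351837158203, 47.781585693359375), 78.40859985351562)
bar ang -10.855182
F [-0.3  0.1 -0.5] T [-0.007  0.162 -0.029] zang -102.07 q6 80.7 tcp [ 517.8 -129.   184.6]
```

View pics/w9.png

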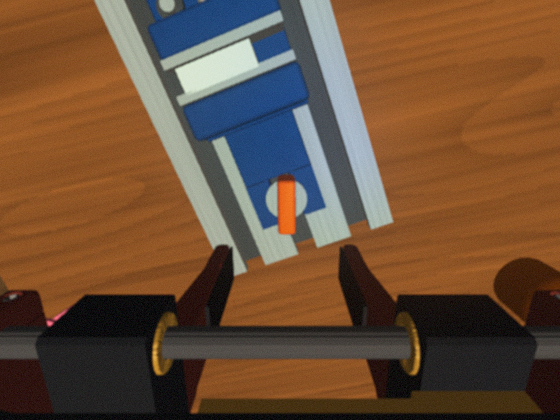

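```bash
python3 -m crank '[[[-40,0,0],[0,0,0],60],[[-40,0,0],[0,0,0],60],[[0,0,0],[0,0,0],60],[[0,0,0],[0,0,0],60]]' | head -2
python3 - <<'E'
from h import *
w=load("w9")
for u,v in [(286,200),(287,222),(272,200),(300,205),(260,180)]: print(u,v,dep(w,u,v).round(4))
s=snap("scene","s9"); crop(s,150,180,310,290,5,"pics/s9c.png")
a=load("top0")["img"].astype(int);b=snap("top","t10")["img"].astype(int)
d=(np.abs(a-b).max(2)>60).astype(np.uint8)*255; n,l,st,ce=cv2.connectedComponentsWithStats(d)
for i in range(1,n):
    if st[i,4]>12: print(st[i])
E
```

```text
time: 22.82
tcp_pos: [0.5179, -0.1291, 0.2644]
286 200 [ 0.5274 -0.131   0.0854]
287 222 [ 0.5072 -0.1276  0.0849]
272 200 [ 0.5214 -0.1158  0.0525]
300 205 [ 0.5107 -0.1415  0.0524]
260 180 [ 0.5421 -0.1082  0.0469]
[   90   109   302   311 33224]
[315 198  13  18 173]
[192 223   9  16  90]
[   0  325   79   95 5351]
[256 373   7  13  22]
[251 391   5   5  16]
[256 398  10  17  90]
[278 410   7   5  14]
```

View pics/s9c.png

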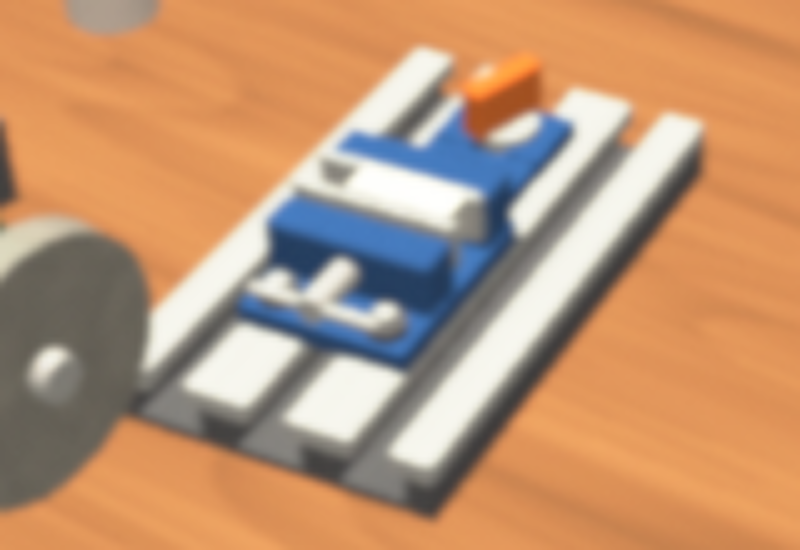

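View pics/t10.png

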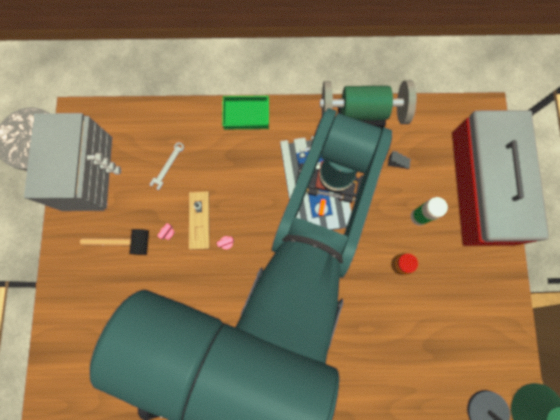

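```bash
python3 -c "
from station import hand_in; print(hand_in())"
```

```text
the job is handed in; nothing more can be done
None
```

The T-bolt is through the notch, turned across under the lips and clamped at about 0.5 N m. I let go of it and handed the job in, with the clock at about 23 s.

- **Insertion:** I measured the bar-to-head angle at 9.4° and lined the head up with the slot. It went down without contact until the flange touched the foot at the height I had predicted.
- **Turning:** The head stopped on the walls at about 95–100°. The knob then turned freely for about 1.7 rad at roughly 0.19 N m. The clamp bit, passing 0.4 N m, and I went about 0.15 rad further.
- **Clamp:** The last readings while turning were 0.48 to 0.51 N m, inside the snug range. They levelled off at the end rather than climbing steeply. The bar had lagged the hand by only about 1°, so I don't think the grip slipped.
- **Last checks:** The top of the flange reads 52.5 mm above the bench, so it sits flat on the foot. The gripper is about 0.2 m above it, touching nothing. In the top view the spare, pink look-alikes, wrench, mallet, jar, can and step block are where they started.
- **Not checked by eye:** The head under the lips is out of sight, so its square position rests on the turn angles and torques above.

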